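# Make up the power kit and the relay kit from the bench stock

### The job

Make up two repair kits from the parts lying on the bench, each part lying flat in its own pocket of the grey kitting trays: the long tray with three pockets gets the smaller transformer, the finned heat sink and the smaller reel, and the tray with two pockets gets the relay module and the terminal block. In the long tray the reel goes in the round pocket at one end, the heat sink in the middle one and the transformer in the squarish one at the other end; in the short tray the relay module takes the wide pocket and the terminal block the narrow one. The large green transformer and the large reel belong to neither kit, so leave them where they stand.

Things in the scene. Friction and masses are not known exactly. Their poses are not given: they have to be found in the camera images.
- tray_power: Power kit tray: long grey plastic tray, 100 (x) x 240 (y) x 14 mm, fixed, with three pockets 8 mm deep (floor 6 mm above the underside) in a row along y: transformer pocket 66 (x) x 72 (y) mm centred at y +76 mm, heat sink pocket 61 (x) x 76 (y) mm at y -6 mm, round reel pocket 60 mm across at y -82 mm; all at x 0. Ribs 8 mm wide. Origin: centre of the underside; z up.
- tray_relay: Relay kit tray: shorter grey plastic tray, 135 (x) x 118 (y) x 14 mm, fixed, with two pockets 5 mm deep (floor 9 mm above the underside) side by side: wide relay module pocket 61 (x) x 86 (y) mm centred at x -27 mm, narrow terminal block pocket 36 (x) x 98 (y) mm at x +39.5 mm; both at y 0. Rib 18 mm wide. Origin: centre of the underside; z up.
- transformer_small: The smaller transformer: dark laminated core with a yellow winding and a pale terminal strip, 50 (x) x 56 (y) x 52 mm, about 0.46 kg. Grasp it across x (50 mm over the winding, solid from 8 to 38 mm height, within 17 mm of the middle). Sits in its pocket with its x and y along the tray's x and y (either way round). Origin: centre of the underside; z up.
- heat_sink: Finned aluminium heat sink lying on its base, fins up, 45 (x) x 60 (y) x 28 mm, about 0.12 kg. Grasp it across x (45 mm). Sits in its pocket with its long side (y) along the tray's y. Origin: centre of the underside; z up.
- reel_small: The smaller reel, white with white flanges, standing on a flange, 44 mm in diameter, 30 mm high, about 0.09 kg. Grasp it by the flanges, in any direction. Any yaw in its round pocket. Origin: centre of the underside; z up.
- relay_module: Small green circuit board with one blue relay block and pin headers, 45 (x) x 70 (y) mm, 22 mm high, about 0.11 kg; grasp it across x (45 mm) by its lower 12 mm (nothing firm above that). Sits in its pocket with its long side (y) along the tray's y. Origin: centre of the underside; z up.
- terminal_block: Grey row of screw terminals, a bar 20 (x) x 82 (y) x 14 mm, about 0.05 kg. Grasp it across x (20 mm). Sits in its pocket with its long side (y) along the tray's y. Origin: centre of the underside; z up.
- transformer_large: The larger transformer, green with tag strips, 68 (x) x 70 (y) x 58 mm. Belongs to neither kit: stays where it stands. Origin: centre of the underside; z up.
- reel_large: The larger reel, white wire between green flanges, 62 mm in diameter, 48 mm high, standing on a flange. Belongs to neither kit: stays where it stands. Origin: centre of the underside; z up.
Not all that is in view belongs to the job. What is shaped like the transformer_small but pink is not meant.

How it is judged:
At the end, for the whole second after the job is handed in: Each of the five parts rests in its own pocket: its origin within 12 mm of the pocket's centre along each of the tray's x and y, its underside within 3 mm of the pocket's floor, tilted less than 0.08 rad, at rest (under 0.02 m/s) (x of transformer_small in the frame of tray_power between -0.012 and 0.012 m and y of transformer_small in the frame of tray_power between 0.064 and 0.088 m and z of each of transformer_small, heat_sink, reel_small in the frame of tray_power below 0.009 m and angle between each of transformer_small, heat_sink, reel_small, relay_module, terminal_block's own z axis and vertical below 0.08 rad and linear speed of each of transformer_small, heat_sink, reel_small, relay_module, terminal_block below 0.02 m/s and x of heat_sink in the frame of tray_power between -0.012 and 0.012 m and y of heat_sink in the frame of tray_power between -0.018 and 0.006 m and x of reel_small in the frame of tray_power between -0.012 and 0.012 m and y of reel_small in the frame of tray_power between -0.094 and -0.07 m and x of relay_module in the frame of tray_relay between -0.039 and -0.015 m and y of relay_module in the frame of tray_relay between -0.012 and 0.012 m and z of each of relay_module, terminal_block in the frame of tray_relay below 0.012 m and x of terminal_block in the frame of tray_relay between 0.0275 and 0.0515 m and y of terminal_block in the frame of tray_relay between -0.012 and 0.012 m); the robot touches nothing.
It fails at once if the large transformer is pushed or carried more than 20 mm from its place (distance of transformer_large from where it was at the start of the episode above 0.02 m).
It fails at once if the large reel is pushed or carried more than 20 mm from its place (distance of reel_large from where it was at the start of the episode above 0.02 m).
It also fails if it takes over 115 s, if anything falls off the work surface, if the arm or the gripper's body presses on something with over 40 N, if the wrist force passes 120 N, or if a joint passes its speed limit or range.

### The arm

A 7-joint arm with a two-finger parallel gripper is mounted at the origin on a cart in front of the work surface, level with it; the furniture and walls round the work are solid. World frame = base frame: x ahead of the robot, y to its left, z up, the work surface at z = 0. Lengths are in m, angles in rad, forces in N, time in s.
With the tool pointing down it reaches from about 0.425 to 0.925 m from the base axis. Payload 6.8 kg.
Tool frame: the origin (TCP) lies on the centre line of the jaws, within the pads' length; the fingertips stand 11 mm ahead of it and the grasp point (between the pads) lies 8 mm behind it; z points along the fingers, y is the line along which they close (so a half turn about z gives the same grasp; the last joint's range is limited). The gripper opens to 88 mm and grips with 3 to 60 N. Pads are 20 mm wide; open, the fingers measure 115 mm over their backs; the gripper's body (75 mm by 178 mm) begins 61 mm behind the grasp point.
Start: joints at [-1.35, 0.477, 0.022, 1.555, -0.011, 1.109, -0.083], TCP at [0.218, 0.639, 0.234] pointing down, gripper open.
Joint ranges: [-2.96, 2.96], [-0.34, 2.1], [-1.41, 1.46], [0.24, 2.44], [-1.37, 4.51], [0.17, 1.92], [-2.96, 2.96]. Speed limits (rad/s): [2.39, 2.39, 3.14, 3.14, 3.14, 3.14, 3.14].

### API

Orientations are given as a unit quaternion [w, x, y, z].
In Python, from rig import get_state, snapshot, camera_params, job_done, recognise, place_of gives the robot as it stands.
- The arm moves only by the tool carry_out, never from a script. Its argument "increments" is a list that holds one entry, the list of rows, each a list of 7 numbers: the opening, from 0 (shut) to 1 (fully open), then the shift along the tool's x, y, z in a scale on which 1.0 is 1000 mm, then the turn, a rotation vector about the tool's x, y, z in normalised numbers (1 is 2 pi rad). In form: [[[hand, x, y, z, rx, ry, rz], ...]]. A call has 1 to 12 rows; each row is the pose to reach, as a shift and turn from the pose commanded when the call began, along the tool's axes at that moment; what a row does not reach only later rows make up. A row lasts 1/10 s, in which the tool goes at most 50 mm and 8.59 degrees, less where a joint would pass 70% of its speed; a pose out of reach is approached as far as the arm can. Shift and turn numbers lie between -1 and 1, and a call with a number outside is refused. A call with a gripper value outside its range is refused whole. The fingers move at their own pace and stop on an object; the grip force is fixed at half the most. Time passes only in rows, so rows that repeat a pose let the fingers close. It gives the time, the measured TCP pose, the force, the opening and the grip force at its end, in the units of the state.
- get_state(): the state, without advancing time (a new reading comes with each control period).
- snapshot(name): name is "side" or "top" or "wrist"; returns (picture, depth): 480x640x3 uint8, blue, green, red; 480x640 float32, m along the optical axis (not along the pixel's ray), 0 where there is no reading.
- camera_params(name): a dict with "mtx" (3x3 intrinsics, pixels), "eye" and "attitude" of the camera in the world. Camera axes: x right, y down, z forward; pixel columns grow to the right and rows downward; lengths in m; the calibration is good to about 2 mm. A picture is of the moment at which its call begins: read the wrist's pose just before it. camera_params takes no time and is no camera call; for the wrist camera it gives the pose at the moment of the call.
- job_done(): hands the job in; it is judged then, once.
Trained networks look in the newest picture that a camera, given by its name, has taken for a name from the list of things; names that differ only in an ending like _2 or _b are one class to them, and where a whole thing is asked for, a point or a joint stands for the part that bears it (a point fixed in the world has none). Each returns a list of dicts, best first, with "p" (0 to 1); they miss things now and then, are a little off and sometimes report something else, mostly with a low value. They report only what shows in the picture. A call takes as long as a camera call. They do not tell look-alikes from the thing itself.
- recognise(target, camera): "centre" ([x, y, z] in m, in world coordinates, good to about 4 mm: the middle of the surface that is visible of it).
- place_of(target, camera): "centre" ([x, y, z] in m, in world coordinates, good to about 4 mm: a listed point, or the origin of a listed thing).
The state is a dict: "time_s": time; "q": joint angles; "joint_vel": joint speeds; "joint_efforts": joint torques, N m; "position": TCP position; "eef_rot": TCP orientation; "ft_force": force on the tool from outside, world axes, zero at the start; "ft_torque": the same for the moment, N m; "opening": opening from 0.0 (shut) to 1.0 (fully open); "grip_force": force on a finger pad.
Only numpy, scipy, OpenCV 4.12 (cv2) and the standard library are available. Lean on these libraries where they do the work, as an engineer would, in place of code of your own. Each camera call takes 0.05 s, during which the arm holds its last target. There are 200 camera calls.

## Working session

There is one attempt and no reset: what is moved stays moved. The work goes in short steps, Python scripts to look and compute and a tool call to move; the robot and the scene stay as the last step left them, time stands still between calls to the robot, and variables do not carry over. Pictures are saved under pics/ and viewed, at most 14 in all, crops included, and the job is handed in when it is done.

Besides the shell and the picture viewer there is one more tool, called after "Call:" as name(argument=value, ...) on one line, values as JSON. carry_out: Moves the arm, as the interface text tells. Its arguments: {"type":"object","properties":{"increments":{"type":"array"}},"required":["increments"]}

```bash
mkdir -p pics; cat > h.py <<'E'
import numpy as np,cv2
from rig import *
from scipy.spatial.transform import Rotation as R
def rot(q): return R.from_quat([q[1],q[2],q[3],q[0]]).as_matrix()
def cam(n):
    c=camera_params(n); a=np.array(c['attitude'],float)
    return np.array(c['mtx']),np.array(c['eye']),(rot(a) if a.size==4 else a.reshape(3,3))
def cloud(n):
    K,e,A=cam(n); p,d=snapshot(n)
    v,u=np.mgrid[:480,:640]
    c=np.stack([(u-K[0,2])/K[0,0]*d,(v-K[1,2])/K[1,1]*d,d],-1)
    return p,d,c@A.T+e
E
python3 - <<'E'
from h import *
s=get_state();print(s)
for n in ['top','side']:
    print(n,camera_params(n))
    p,d,P=cloud(n);cv2.imwrite(f'pics/{n}0.png',p);np.savez(f'{n}0.npz',p=p,d=d,P=P)
    for t in ['tray_power','tray_relay','transformer_small','heat_sink','reel_small','relay_module','terminal_block','transformer_large','reel_large']:
        print(t,[(np.round(r['centre'],3),round(r['p'],2)) for r in place_of(t,n)])
E
```

```text
{'time_s': 0.0, 'q': array([-1.35012424,  0.47779725,  0.02234428,  1.55639697, -0.01147534,
        1.10926956, -0.08311916]), 'joint_vel': array([ 0.00029375,  0.00136355,  0.00153015, -0.00100336, -0.00254102,
        0.00306144, -0.00015562]), 'joint_efforts': array([-1.55749316e-03, -5.82850921e+01,  1.53344415e+00, -2.72619349e+01,
       -5.45255374e-02,  1.70084095e-02,  1.59388628e-04]), 'position': array([0.21778744, 0.63832044, 0.2327067 ]), 'eef_rot': array([-6.67385150e-05,  1.63641704e-01,  9.86519454e-01, -8.68862035e-04]), 'ft_force': array([ 0.74047936, -0.17249231,  0.6560212 ]), 'ft_torque': array([-0.02231011, -0.00667325,  0.0141141 ]), 'grip_force': 0.0, 'opening': 1.0007134917450045}
top {'mtx': array([[477.02886496,   0.        , 313.90269728],
       [  0.        , 477.02886496, 238.2690104 ],
       [  0.        ,   0.        ,   1.        ]]), 'eye': array([ 0.40703628, -0.00466595,  0.86730661]), 'attitude': array([ 0.04021706, -0.69801612,  0.71296664, -0.05324157])}
tray_power [(array([0.524, 0.083, 0.002]), 0.9)]
tray_relay []
transformer_small [(array(
[... 730 characters left out ...]
, -0.   ]), 0.71), (array([ 0.44 , -0.192,  0.002]), 0.18)]
tray_relay [(array([0.55 , 0.263, 0.   ]), 0.97)]
transformer_small [(array([ 0.547, -0.161, -0.002]), 0.83), (array([ 0.332,  0.081, -0.003]), 0.79)]
heat_sink [(array([ 0.442, -0.19 ,  0.001]), 0.7), (array([0.525, 0.081, 0.001]), 0.29)]
reel_small [(array([ 0.43 , -0.295,  0.001]), 0.62)]
relay_module [(array([ 0.658, -0.169,  0.002]), 0.55), (array([ 0.438, -0.078,  0.002]), 0.45)]
terminal_block [(array([ 0.545, -0.051,  0.001]), 0.67), (array([ 0.66 , -0.171,  0.001]), 0.38)]
transformer_large [(array([ 0.661, -0.27 , -0.   ]), 0.58), (array([ 0.547, -0.055,  0.   ]), 0.45)]
reel_large [(array([ 0.438, -0.078,  0.002]), 0.68)]
```

View pics/top0.png

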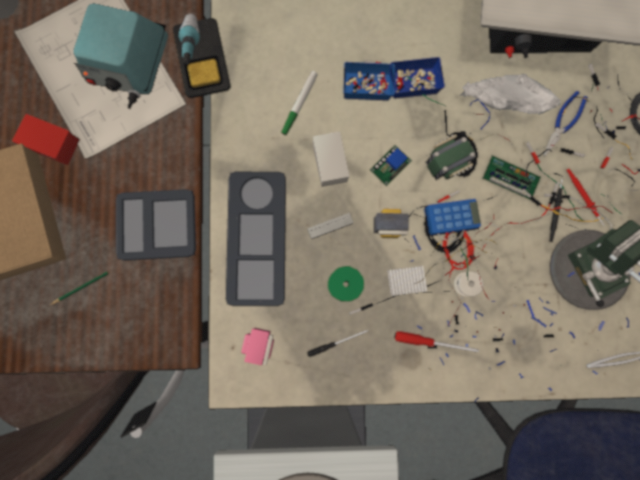

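View pics/side0.png

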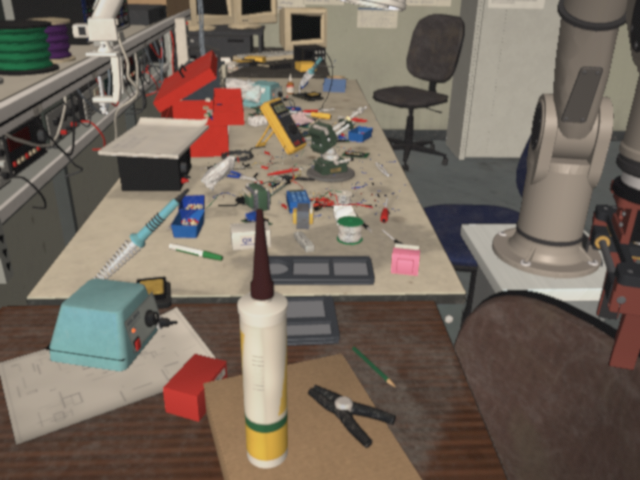

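The top view shows the long tray at (257,238), round pocket at the top and squarish one at the bottom. The short tray is at (155,225), narrow pocket on the left. The parts are the terminal block (330,225), small transformer (391,223), heat sink (407,281), small reel (468,284) and relay module (391,164). The pink decoy is at (257,346). The side view is consistent with this. Next I'll fit the outlines by height.

```bash
python3 - <<'E'
from h import *
z=np.load('top0.npz');P=z['P'];p=z['p']
def bg(u,v):return np.round(P[v,u],3)
print('bench',bg(300,250),bg(370,250),'desk',bg(100,230),bg(170,300))
def fit(name,box,lo,hi):
    u0,v0,u1,v1=box;Q=P[v0:v1,u0:u1]
    m=((Q[...,2]>lo)&(Q[...,2]<hi)).astype(np.uint8)
    n,l,st,c=cv2.connectedComponentsWithStats(m)
    for i in range(1,n):
        if st[i,4]<40: continue
        q=Q[l==i];r=cv2.minAreaRect((q[:,:2]*1000).astype(np.float32))
        print(name,st[i,4],'c',np.round(r[0],1),'size',np.round(r[1],1),'ang',round(r[2],1),'z',np.round(np.percentile(q[:,2],[5,50,95])*1000,1))
fit('tpow',(215,160,300,315),.009,.03)
fit('trel',(105,180,205,270),.009,.03)
fit('trafo',(365,195,425,245),.006,.09);fit('trafoTop',(365,195,425,245),.04,.09)
fit('sink',(380,255,440,305),.012,.05);fit('sinktop',(380,255,440,305),.022,.05)
fit('reel',(440,262,495,305),.02,.05)
fit('relay',(365,140,415,190),.004,.05);fit('relaytop',(365,140,415,190),.015,.05)
fit('term',(300,205,362,245),.006,.03)
fit('RL',(320,255,372,310),.03,.07)
fit('TL',(420,120,485,185),.02,.09)
fit('white',(305,125,355,192),.01,.12)
fit('meter',(420,190,490,240),.01,.12)
cv2.imwrite('pics/c1.png',cv2.resize(p[130:310,290:500],None,fx=3.6,fy=3.3,interpolation=3))
h=np.clip(P[130:310,290:500,2]*1000*4,0,255).astype(np.uint8)
cv2.imwrite('pics/h1.png',cv2.resize(cv2.applyColorMap(h,2),None,fx=3.6,fy=3.3,interpolation=0))
E
```

```text
bench [ 0.501  0.004 -0.002] [ 0.499 -0.124 -0.001] desk [ 0.546  0.37  -0.004] [ 0.416  0.24  -0.006]
tpow 4213 c [524.2  84.1] size [106.2 245. ] ang 88.7 z [10.8 13.5 16. ]
trel 3811 c [552.5 266.1] size [124.7 142. ] ang 2.3 z [ 9.3 12.5 15.6]
trafo 889 c [ 542.9 -158.8] size [57.1 49.3] ang 87.9 z [22.7 45.2 51.7]
trafoTop 688 c [ 540.8 -158.7] size [57.  40.9] ang 87.3 z [42.6 45.9 52.1]
sink 854 c [ 438.3 -174.8] size [50.9 91.2] ang 12.1 z [13.5 24.6 29.2]
sinktop 127 c [ 442.7 -207.4] size [44.7 14.9] ang 5.6 z [22.7 26.5 30. ]
sinktop 45 c [ 440.5 -179.4] size [44.2  2.7] ang 5.3 z [23.1 26.3 28.9]
sinktop 121 c [ 441.2 -190.8] size [44.5 14. ] ang 6.2 z [22.5 26.3 29.2]
sinktop 64 c [ 430.1 -155.7] size [19.4 56.2] ang 74.8 z [22.7 26.6 29.1]
sinktop 50 c [ 437.5 -162.6] size [44.9  3.1] ang 6.0 z [22.6 26.3 29.2]
sinktop 48 c [ 439.  -168.1] size [44.4  2.7] ang 5.5 z [22.7 26.5 29.5]
sinktop 46 c [ 438.9 -173.8] size [44.5  2.7] ang 5.7 z [23.2 26.6 30.1]
reel 538 c [ 434.9 -293.5] size [81.8 43.1] ang 32.9 z [26.8 29.8 37.7]
relay 519 c [ 657.9 -169.2] size [43.9 63.6] ang 44.1 z [ 4.3 13.5 23. ]
relaytop 238 c [ 665.  -176.3] size [25.1 30.6] ang 43.8 z [18.3 21.2 23.4]
term 517 c [543.6 -50.8] size [20.7 81.8] ang 19.4 z [10.6 13.5 15.9]
RL 978 c [437.1 -74. ] size [60.5 59.7] ang 42.8 z [44.5 47.  49.4]
TL 1376 c [ 659.2 -270.7] size [67.7 71.8] ang 27.2 z [30.  52.7 57.6]
white 1453 c [664.3 -53.4] size [86.4 50.6] ang 10.0 z [22.9 41.3 43.8]
meter 1775 c [ 548.4 -271.5] size [100.4  73.4] ang 89.3 z [13.  29.6 32.8]
```

View pics/c1.png

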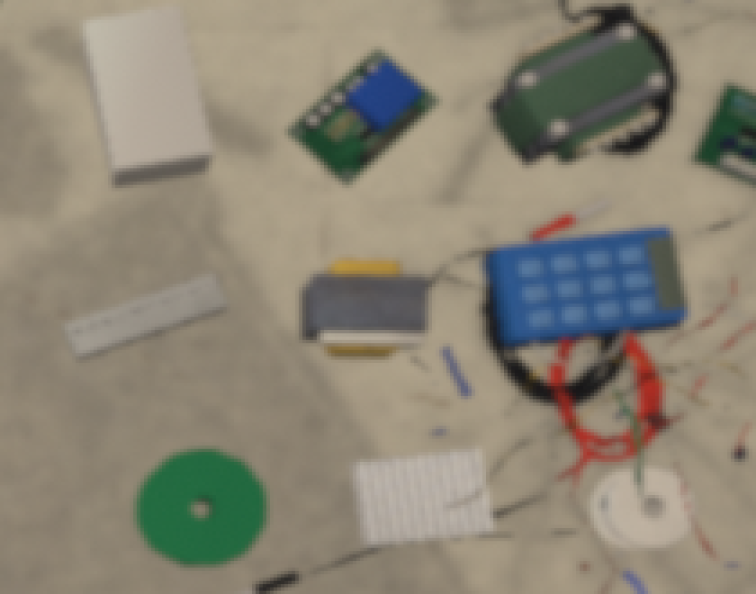

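View pics/h1.png

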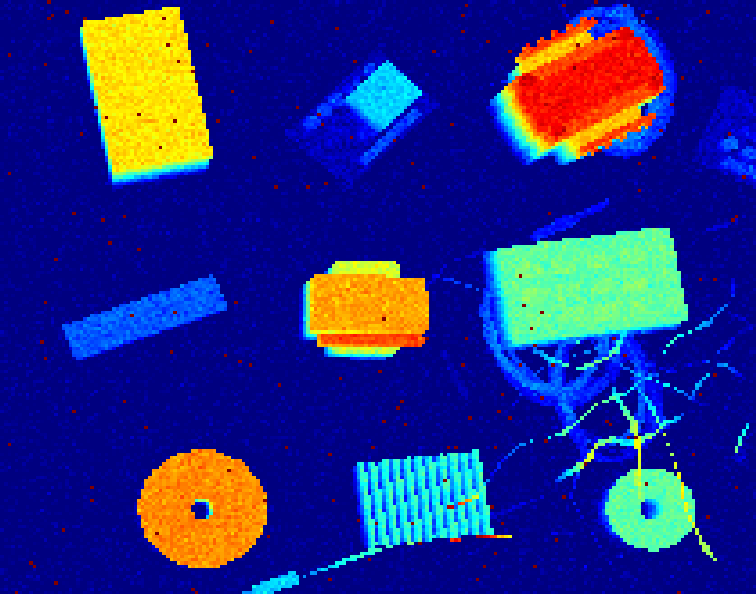

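```bash
python3 - <<'E'
from h import *
z=np.load('top0.npz');P=z['P']
print((P[262:302:1,384:434:3,2]*1000).round().astype(int))
print((P[262:302:1,444:494:3,2]*1000).round().astype(int))
E
```

```text
[[  0  -1  -3   0  -3  -1   2   0  -2   0   0   1   0  -3  -1   1  -2]
 [  0   0   1   0  -2  -1  -1  -1   1   1  -1   0  -1   0  -3   1  -1]
 [  1  -1   1   1   1   1  -1   0  -1  -3   1  -2  -1   0  -3  -1   4]
 [  1   0  -3 867   1  -1  -2   0   1   0 867  -2  -2   0   0  -1  -3]
 [ -2  -1   1   1  -1   0  -1  -2  -2  -1   0  -1   1   0  -1  -1  14]
 [ -3   1   2   1   0  -1   1   0   0   2  21  18  18  -1  -1   2   0]
 [  2  -1  -2   0   0  -1   1  21  20  19  18  19  18   1  -2   1   0]
 [ -2  -1  -1  -5  26  27  26  24  23  19  18  17  12   0  -3   8  -1]
 [  0   0  26  28  26  25  23  22  21  23  19  15  14  27   2   0   0]
 [  0   0  27  26  26  26  23  22  17  18  15  13  12  26   0   0  -1]
 [  1   3  29  29  24  21  20  19  18  16  14  14  25  24  -1   1  -2]
 [  0   0  27  26  25  20  19  18  14  14  16  28  25  31   7   1  -1]
 [ -1  -1  27  26  24  21  19  18  16  14  11  27  25  29   3  -1   0]
 [ -1   0  27  25  21  15  16  17  12  14  29  29  29  27   2   0  -1]
 [ -1   2  24  21  21  18  17  14  12  11  29  28  28  30  -2  -2   1]
 [  1   0  22  22  17  15  14  15  
[... 3881 characters left out ...]
 -3  -1   0   2  30  31  31  30  27  31  -1  -1  -1   0   2]
 [867   1  -2  -2  -1   4  10  29  31  31  31  30  -2   1  -1   0   0]
 [  0   2  -2  -2  -1   2   3  28  31  30  28  31  -3  -1  -2   1   2]
 [  2   2  -1  -2   5   1   2   5  30  29  29   0  -3  -1  34   0   0]
 [ -3  -2   0  -2  -1  -1   0   2  -1  29   1   1   2   0  33  -1   1]
 [  2   1   1  -3   2  -3   4  -1  -2   1   0   2  -2   0  34   0  -2]
 [ -1   0  -3   1   2  -1   9  -1  -1   1   0   0  -2  -2  -1   2  -3]
 [  2  -1  -1   0   0   1  -3  -2   1  -1  -1  -2  -1  -1  -1   0  -2]
 [  0   1  -2   1  -2   6  -3  -1   2  -1   0   2  -2  -3   1   0   3]
 [  0  -1  -1  -2  -2  -1   1  -1  -1  -1   0  -1  -2   0  -3  -2  -2]]
```

The height map shows the five parts clear of each other. Only thin scanned wires cross near the sink and the small reel. Now I'll fit the pocket centres, the sink and the reel.

```bash
cat >> h.py <<'E'
def plan(x,y,z,th):
    "x,y,z in mm, th closing angle deg; shift and turn in tool axes"
    s=get_state();A=rot(s['eef_rot']);d=A.T@(np.array([x,y,z])-1000*np.array(s['position']))
    t=np.radians(th);B=np.array([[-np.sin(t),np.cos(t),0],[np.cos(t),np.sin(t),0],[0,0,-1]]).T
    if (A.T@B)[0,0]<-.2: B=B@np.diag([-1,-1,1])
    print('t',round(s['time_s'],2),'pos',np.round(1000*np.array(s['position']),1),'shift',np.round(d,1),'turn',np.round(R.from_matrix(A.T@B).as_rotvec(),3),'open',round(s['opening'],3),'grip',round(s['grip_force'],1),'F',np.round(s['ft_force'],1))
E
python3 - <<'E'
from h import *
z=np.load('top0.npz');P=z['P'];p=z['p']
K,e,A=cam('top')
g=cv2.cvtColor(p,cv2.COLOR_BGR2GRAY)
def proj(uv,zz):
    r=np.c_[(uv[:,0]-K[0,2])/K[0,0],(uv[:,1]-K[1,2])/K[1,1],np.ones(len(uv))]@A.T
    return (e+r*((zz-e[2])/r[:,2])[:,None])[:,:2]*1000
for n,(u0,v0,u1,v1),fz in [('P',(228,172,286,304),.006),('R',(119,192,195,258),.009)]:
    c=g[v0:v1,u0:u1];t,m=cv2.threshold(c,0,255,cv2.THRESH_OTSU)
    k,l,st,_=cv2.connectedComponentsWithStats(m)
    for i in range(1,k):
        if st[i,4]<300: continue
        v,u=np.nonzero(l==i);q=proj(np.c_[u+u0,v+v0].astype(float),fz);r=cv2.minAreaRect(q.astype(np.float32))
        zz=P[v+v0,u+u0,2]
        print(n,t,st[i,4],np.round(r[0],1),np.round(r[1],1),round(r[2],1),'mean',q.mean(0).round(1),'z',round(np.median(zz)*1000,1))
Q=P[266:293,383:432].reshape(-1,3);Q=Q[(Q[:,2]>.01)&(Q[:,2]<.032)]
print('sink',Q.mean(0)*1000,cv2.minAreaRect((Q[:,:2]*1000).astype(np.float32)),np.percentile(Q,[1,99],0)*1000)
Q=P[270:300,455:485].reshape(-1,3);Q=Q[(Q[:,2]>.026)&(Q[:,2]<.034)]
print('reel',cv2.minAreaRect((Q[:,:2]*1000).astype(np.float32)),np.percentile(Q,[2,98],0)*1000)
plan(544,-159.5,120,-2.1)
E
```

```text
P 91.0 717 [606.4  81.5] [54.3 55. ] 44.8 mean [606.8  81.4] z 6.1
P 91.0 1295 [530.7  83.2] [58.4 71.7] 88.9 mean [530.4  83. ] z 6.0
P 91.0 1382 [448.1  84.9] [63.1 68.7] 89.4 mean [448.3  84.9] z 6.0
R 89.0 969 [551.2 305.2] [94.8 32.6] 1.4 mean [551.5 304.9] z 9.0
R 89.0 1468 [554.  238.4] [83.8 58. ] 1.2 mean [553.7 238.3] z 8.9
sink [ 441.43195635 -185.61835437   22.129724  ] ((441.74493408203125, -193.79562377929688), (44.83184814453125, 77.65109252929688), 4.306576251983643) [[ 420.19418115 -215.32123268   10.48702897]
 [ 463.70371234 -154.25324277   30.01925261]]
reel ((432.36285400390625, -294.62615966796875), (42.90776824951172, 42.686317443847656), 44.593196868896484) [[ 412.5094781  -314.39114673   27.07702204]
 [ 451.58121264 -274.62903275   32.62677318]]
t 1.0 pos [218.  638.9 233.7] shift [-566.4 -650.3  113.6] turn [ 0.    -0.     1.279] open 1.002 grip 0.0 F [-0.4  0.6  0.2]
```

The manual's scale: shifts go in shares of 1000 mm and turns go in shares of 2 pi rad. Converting my numbers, -425 mm / 1000 = -0.425, -178 mm / 1000 = -0.178, 1.28 rad / 6.2832 = 0.2037.

Call:
carry_out(increments=[[[1,-0.02,-0.023,0,0,0,0.0159],[1,-0.05,-0.057,0,0,0,0.0318],[1,-0.082,-0.094,0,0,0,0.0557],[1,-0.114,-0.131,0,0,0,0.0796],[1,-0.146,-0.168,0,0,0,0.1019],[1,-0.178,-0.204,0,0,0,0.1241],[1,-0.21,-0.241,0,0,0,0.1464],[1,-0.242,-0.278,0,0,0,0.1687],[1,-0.274,-0.315,0.01,0,0,0.191],[1,-0.306,-0.351,0.02,0,0,0.2037],[1,-0.338,-0.388,0.03,0,0,0.2037],[1,-0.37,-0.425,0.04,0,0,0.2037]]])

```text
time_s: 2.2
position: [0.4315, 0.1155, 0.1938]
eef_rot: [0.0, 0.72, 0.694, 0.001]
ft_force: [1.9, 0.4, 0.0]
opening: 0.999
grip_force: 0.0
```

```bash
python3 -c "
from h import *
plan(544,-159.5,120,-2.1)"
```

```text
t 2.2 pos [431.5 115.5 193.8] shift [-270.7  122.7   73.6] turn [ 0.001 -0.001 -0.001] open 0.999 grip 0.0 F [1.9 0.4 0. ]
```

In the tool's units: -271 mm / 1000 = -0.271, 123 mm / 1000 = 0.123.

Call:
carry_out(increments=[[[1,-0.042,0.019,0,0,0,0],[1,-0.084,0.038,0.01,0,0,0],[1,-0.126,0.057,0.025,0,0,0],[1,-0.168,0.076,0.04,0,0,0],[1,-0.21,0.095,0.055,0,0,0],[1,-0.245,0.111,0.068,0,0,0],[1,-0.264,0.12,0.074,0,0,0],[1,-0.271,0.123,0.08,0,0,0],[1,-0.271,0.123,0.09,0,0,0],[1,-0.271,0.123,0.09,0,0,0]]])

```text
time_s: 3.2
position: [0.5425, -0.1565, 0.1023]
eef_rot: [-0.001, 0.72, 0.694, -0.0]
ft_force: [0.2, 0.9, 0.6]
opening: 0.999
grip_force: 0.0
```

```bash
python3 - <<'E'
from h import *
plan(544,-159.5,21,-2.1)
p,d,P=cloud('wrist');cv2.imwrite('pics/w1.png',p)
Q=P.reshape(-1,3);Q=Q[(d.ravel()>0)&(Q[:,2]>.03)&(Q[:,2]<.06)&(abs(Q[:,0]-.544)<.05)&(abs(Q[:,1]+.16)<.05)]
print(cv2.minAreaRect((Q[:,:2]*1000).astype(np.float32)),np.percentile(Q,[1,99],0)*1000)
E
```

```text
t 3.2 pos [ 542.5 -156.5  102.3] shift [-3.1  1.9 81.3] turn [-0.003 -0.001  0.   ] open 0.999 grip 0.0 F [0.2 0.9 0.6]
((544.7266845703125, -159.60568237304688), (56.373497009277344, 49.87705993652344), 87.22862243652344) [[ 521.89008877 -186.32470167   32.45561777]
 [ 568.47405905 -131.46611515   52.61569883]]
```

View pics/w1.png

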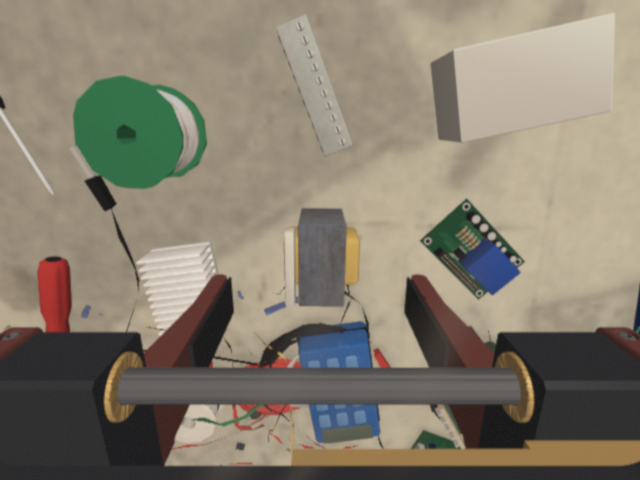

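The wrist view shows the transformer at (325,256) between the jaws, with its winding across the closing line. Its centre agrees with the top camera. Descend, grip, lift.

In the tool's units: 81 mm / 1000 = 0.081, 77 mm / 1000 = 0.077, 0.01 rad / 6.2832 = 0.0016.

Call:
carry_out(increments=[[[1,-0.002,0.002,0.02,0,0,0],[1,-0.003,0.002,0.045,0,0,0.0016],[1,-0.003,0.002,0.065,0,0,0.0016],[1,-0.003,0.002,0.077,0,0,0.0016],[1,-0.003,0.002,0.081,0,0,0.0016],[1,-0.003,0.002,0.081,0,0,0.0016],[0.45,-0.003,0.002,0.081,0,0,0.0016],[0.45,-0.003,0.002,0.081,0,0,0.0016],[0.45,-0.003,0.002,0.081,0,0,0.0016],[0.45,-0.003,0.002,0.081,0,0,0.0016],[0.45,-0.003,0.002,0.081,0,0,0.0016],[0.45,-0.003,0.002,0.081,0,0,0.0016]]])

```text
time_s: 4.45
position: [0.5447, -0.1613, 0.0227]
eef_rot: [-0.001, 0.724, 0.69, -0.0]
ft_force: [-2.5, 0.5, 5.0]
opening: 0.565
grip_force: 30.0
```

```bash
python3 -c "
from h import *
plan(448.3,85,130,88.7)"
```

```text
t 4.45 pos [ 544.7 -161.3   22.7] shift [ 241.5 -108.3 -107.1] turn [-1.000e-03 -1.000e-03 -1.596e+00] open 0.565 grip 30.0 F [-2.5  0.5  5. ]
```

In the tool's units: 242 mm / 1000 = 0.242, -108 mm / 1000 = -0.108, -1.44 rad / 6.2832 = -0.2292.

Call:
carry_out(increments=[[[0.4,0,0,-0.015,0,0,0],[0.4,0,0,-0.045,0,0,0],[0.4,0.015,-0.007,-0.075,0,0,-0.0159],[0.4,0.045,-0.02,-0.1,0,0,-0.0398],[0.4,0.08,-0.036,-0.107,0,0,-0.0637],[0.4,0.115,-0.052,-0.107,0,0,-0.0875],[0.4,0.15,-0.067,-0.107,0,0,-0.1114],[0.4,0.185,-0.083,-0.107,0,0,-0.1353],[0.4,0.215,-0.097,-0.107,0,0,-0.1592],[0.4,0.235,-0.105,-0.107,0,0,-0.183],[0.4,0.242,-0.108,-0.107,0,0,-0.2069],[0.4,0.242,-0.108,-0.107,0,0,-0.2292]]])

```text
time_s: 5.65
position: [0.4484, 0.0869, 0.1301]
eef_rot: [0.0, 0.085, 0.996, 0.0]
ft_force: [0.2, -0.4, -5.2]
opening: 0.564
grip_force: 30.0
```

In the tool's units: 30 mm / 1000 = 0.03, 20 mm / 1000 = 0.02, -0.156 rad / 6.2832 = -0.0248.

Call:
carry_out(increments=[[[0.4,0,0,0,0,0,-0.0127],[0.4,0,0,0.01,0,0,-0.0248],[0.4,0,0,0.02,0,0,-0.0248],[0.4,0,0,0.03,0,0,-0.0248],[0.4,0,0,0.03,0,0,-0.0248],[0.4,0,0,0.03,0,0,-0.0248]]])

```text
time_s: 6.25
position: [0.4489, 0.0853, 0.0994]
eef_rot: [-0.0, 0.012, 1.0, -0.0]
ft_force: [-0.0, -0.2, -4.7]
opening: 0.564
grip_force: 30.0
```

```bash
python3 -c "
from h import *
plan(448.3,85,30,88.7)"
```

```text
t 6.25 pos [448.9  85.3  99.4] shift [ 0.6 -0.3 69.4] turn [-0.001 -0.001 -0.001] open 0.564 grip 30.0 F [-0.  -0.2 -4.7]
```

In the tool's units: 70 mm / 1000 = 0.07, 67 mm / 1000 = 0.067.

Call:
carry_out(increments=[[[0.4,0,0,0.02,0,0,0],[0.4,0,0,0.045,0,0,0],[0.4,0,0,0.06,0,0,0],[0.4,0,0,0.067,0,0,0],[0.4,0,0,0.07,0,0,0],[0.4,0,0,0.07,0,0,0],[0.4,0,0,0.07,0,0,0],[0.75,0,0,0.07,0,0,0],[0.8,0,0,0.07,0,0,0],[0.8,0,0,0.07,0,0,0],[0.8,0,0,0.05,0,0,0],[0.9,0,0,0.01,0,0,0]]])

```text
time_s: 7.45
position: [0.4474, 0.085, 0.0887]
eef_rot: [-0.002, 0.011, 1.0, -0.001]
ft_force: [-0.2, -0.7, 0.9]
opening: 0.854
grip_force: 0.0
```

```bash
python3 -c "
from h import *
plan(441.3,-186.5,120,4.5)"
```

```text
t 7.45 pos [447.4  85.   88.7] shift [ 1.000e-01 -2.717e+02 -3.080e+01] turn [-0.005 -0.002  1.47 ] open 0.854 grip 0.0 F [-0.2 -0.7  0.9]
```

In the tool's units: -272 mm / 1000 = -0.272, -120 mm / 1000 = -0.12, 1.455 rad / 6.2832 = 0.2316.

Call:
carry_out(increments=[[[1,0,-0.01,-0.025,0,0,0.0159],[1,0,-0.04,-0.031,0,0,0.0398],[1,0,-0.08,-0.031,0,0,0.0637],[1,0,-0.12,-0.031,0,0,0.0875],[1,0,-0.16,-0.031,0,0,0.1114],[1,0,-0.2,-0.031,0,0,0.1353],[1,0,-0.235,-0.031,0,0,0.1592],[1,0,-0.26,-0.031,0,0,0.183],[1,0,-0.272,-0.031,0,0,0.2069],[1,0,-0.272,-0.025,0,0,0.2308],[1,0,-0.272,-0.015,0,0,0.2316],[1,0,-0.272,-0.015,0,0,0.2316]]])

```text
time_s: 8.65
position: [0.4422, -0.1857, 0.1036]
eef_rot: [-0.001, 0.672, 0.741, -0.001]
ft_force: [-0.1, 0.4, -0.7]
opening: 1.002
grip_force: 0.0
```

```bash
python3 - <<'E'
from h import *
plan(441.3,-186.5,21,5.5)
p,d,P=cloud('wrist')
Q=P.reshape(-1,3);Q=Q[(d.ravel()>0)&(Q[:,2]>.008)&(Q[:,2]<.032)&(abs(Q[:,0]-.441)<.04)&(abs(Q[:,1]+.186)<.05)]
print(cv2.minAreaRect((Q[:,:2]*1000).astype(np.float32)),np.percentile(Q,[1,99],0)*1000)
E
```

```text
t 8.65 pos [ 442.2 -185.7  103.6] shift [-0.7 -0.8 82.6] turn [-0.002 -0.001  0.001] open 1.002 grip 0.0 F [-0.1  0.4 -0.7]
((439.52056884765625, -185.53369140625), (52.75894546508789, 108.59298706054688), 9.502103805541992) [[ 408.9251811  -216.77621667   10.23669038]
 [ 465.0870441  -145.28434438   28.70411614]]
```

Call:
carry_out(increments=[[[1,0,-0.001,0.02,0,0,0],[1,0,-0.001,0.045,0,0,0],[1,0,-0.001,0.065,0,0,0],[1,0,-0.001,0.078,0,0,0],[1,0,-0.001,0.083,0,0,0],[1,0,-0.001,0.083,0,0,0],[0.4,0,-0.001,0.083,0,0,0],[0.4,0,-0.001,0.083,0,0,0],[0.4,0,-0.001,0.083,0,0,0],[0.4,0,-0.001,0.083,0,0,0],[0.4,0,-0.001,0.083,0,0,0],[0.4,0,-0.001,0.083,0,0,0]]])

```text
time_s: 9.9
position: [0.4419, -0.1865, 0.0218]
eef_rot: [-0.0, 0.673, 0.739, 0.0]
ft_force: [0.4, 0.7, 2.5]
opening: 0.509
grip_force: 30.0
```

```bash
python3 -c "
from h import *
plan(530.5,83.1,130,88.7)"
```

```text
t 9.9 pos [ 441.9 -186.5   21.8] shift [ 260.2  113.3 -108.2] turn [ 0.    -0.    -1.455] open 0.509 grip 30.0 F [0.4 0.7 2.5]
```

In the tool's units: 260 mm / 1000 = 0.26, 113 mm / 1000 = 0.113, -1.44 rad / 6.2832 = -0.2292.

Call:
carry_out(increments=[[[0.4,0,0,-0.02,0,0,0],[0.4,0,0,-0.055,0,0,0],[0.4,0.01,0.004,-0.09,0,0,-0.0159],[0.4,0.04,0.017,-0.108,0,0,-0.0398],[0.4,0.08,0.035,-0.108,0,0,-0.0637],[0.4,0.12,0.052,-0.108,0,0,-0.0875],[0.4,0.16,0.07,-0.108,0,0,-0.1114],[0.4,0.2,0.087,-0.108,0,0,-0.1353],[0.4,0.235,0.102,-0.108,0,0,-0.1592],[0.4,0.254,0.111,-0.108,0,0,-0.183],[0.4,0.26,0.113,-0.108,0,0,-0.2069],[0.4,0.26,0.113,-0.1,0,0,-0.2292]]])

```text
time_s: 11.1
position: [0.531, 0.0849, 0.122]
eef_rot: [0.001, 0.014, 1.0, 0.0]
ft_force: [0.3, -0.4, -2.0]
opening: 0.511
grip_force: 30.0
```

In the tool's units: 22 mm / 1000 = 0.022, 20 mm / 1000 = 0.02, -0.015 rad / 6.2832 = -0.0024.

Call:
carry_out(increments=[[[0.4,0,0,0.01,0,0,-0.0024],[0.4,0,0,0.02,0,0,-0.0024],[0.4,0,0,0.022,0,0,-0.0024],[0.4,0,0,0.022,0,0,-0.0024]]])

```text
time_s: 11.5
position: [0.5298, 0.0824, 0.099]
eef_rot: [-0.001, 0.012, 1.0, -0.0]
ft_force: [-0.3, -0.2, -0.6]
opening: 0.511
grip_force: 30.0
```

```bash
python3 -c "
from h import *
plan(530.5,83.1,29,88.7)"
```

```text
t 11.5 pos [529.8  82.4  99. ] shift [-0.8  0.7 69.9] turn [-0.001 -0.001 -0.002] open 0.511 grip 30.0 F [-0.3 -0.2 -0.6]
```

In the tool's units: 70 mm / 1000 = 0.07, 67 mm / 1000 = 0.067.

Call:
carry_out(increments=[[[0.4,0,0,0.02,0,0,0],[0.4,0,0,0.045,0,0,0],[0.4,0,0,0.06,0,0,0],[0.4,0,0,0.067,0,0,0],[0.4,0,0,0.07,0,0,0],[0.4,0,0,0.07,0,0,0],[0.4,0,0,0.07,0,0,0],[0.7,0,0,0.07,0,0,0],[0.75,0,0,0.07,0,0,0],[0.75,0,0,0.07,0,0,0],[0.75,0,0,0.05,0,0,0],[0.75,0,0,0.01,0,0,0]]])

```text
time_s: 12.7
position: [0.5282, 0.0825, 0.0882]
eef_rot: [-0.003, 0.011, 1.0, -0.001]
ft_force: [-0.8, -0.2, 0.9]
opening: 0.752
grip_force: 0.0
```

```bash
python3 -c "
from h import *
plan(432.3,-294.6,120,40)"
```

```text
t 12.7 pos [528.2  82.5  88.2] shift [  87.5 -379.2  -30.7] turn [-0.004 -0.004  0.85 ] open 0.752 grip 0.0 F [-0.8 -0.2  0.9]
```

In the tool's units: -379 mm / 1000 = -0.379, -368 mm / 1000 = -0.368, 0.85 rad / 6.2832 = 0.1353.

Call:
carry_out(increments=[[[0.9,0.002,-0.01,-0.02,0,0,0.0159],[0.9,0.01,-0.045,-0.031,0,0,0.0318],[0.9,0.02,-0.088,-0.031,0,0,0.0477],[0.9,0.03,-0.131,-0.031,0,0,0.0637],[0.9,0.04,-0.174,-0.031,0,0,0.0796],[0.9,0.05,-0.217,-0.031,0,0,0.0955],[0.9,0.06,-0.26,-0.031,0,0,0.1114],[0.9,0.07,-0.303,-0.031,0,0,0.1273],[0.9,0.079,-0.341,-0.031,0,0,0.1353],[0.9,0.085,-0.368,-0.031,0,0,0.1353],[0.9,0.087,-0.379,-0.031,0,0,0.1353],[0.9,0.087,-0.379,-0.02,0,0,0.1353]]])

```text
time_s: 13.9
position: [0.4353, -0.2957, 0.1104]
eef_rot: [0.002, 0.424, 0.906, -0.0]
ft_force: [0.4, 0.6, 0.7]
opening: 0.9
grip_force: 0.0
```

```bash
python3 - <<'E'
from h import *
plan(432.3,-294.6,20,40)
p,d,P=cloud('wrist');cv2.imwrite('pics/w2.png',p)
plan(432.3,-294.6,20,40)
Q=P.reshape(-1,3);Q=Q[(d.ravel()>0)&(Q[:,2]>.027)&(Q[:,2]<.033)&(np.hypot(Q[:,0]-.432,Q[:,1]+.295)<.027)]
print(cv2.minAreaRect((Q[:,:2]*1000).astype(np.float32)),np.percentile(Q,[1,99],0)*1000)
E
```

```text
t 13.9 pos [ 435.3 -295.7  110.4] shift [ 3.  -1.7 90.4] turn [ 0.001  0.003 -0.003] open 0.9 grip 0.0 F [0.4 0.6 0.7]
t 13.95 pos [ 434.5 -293.1  107.9] shift [ 0.2 -2.7 87.9] turn [ 0.    -0.001 -0.   ] open 0.902 grip 0.0 F [-0.2  1.4 -0.5]
((433.46063232421875, -296.2196350097656), (43.458290100097656, 43.37765121459961), 58.85493087768555) [[ 412.7610087  -316.39724369   27.98753054]
 [ 453.54171646 -275.40942406   31.27526841]]
```

View pics/w2.png

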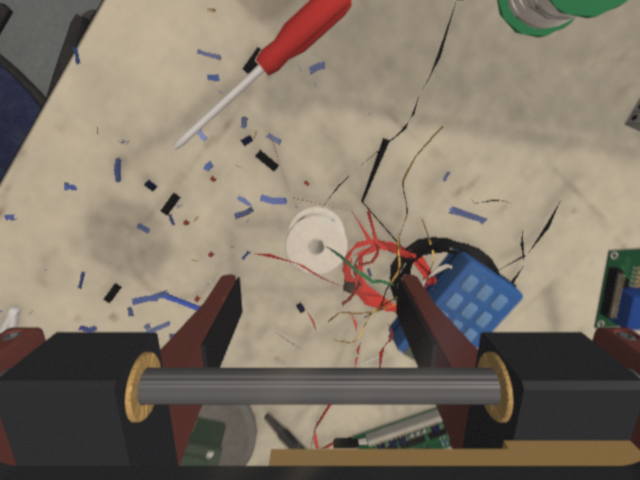

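The wrist view shows the reel at (317,245) with red loops to its right, on the side of one finger. I'll turn the jaws to close along world y, which is clear and matches the placing orientation.

In the tool's units: 30 mm / 1000 = 0.03, 25 mm / 1000 = 0.025, -0.84 rad / 6.2832 = -0.1337.

Call:
carry_out(increments=[[[0.8,0,-0.002,0,0,0,-0.0223],[0.8,0,-0.003,0,0,0,-0.0446],[0.8,0,-0.003,0,0,0,-0.0668],[0.8,0,-0.003,0,0,0,-0.0891],[0.8,0,-0.003,0,0,0,-0.1114],[0.8,0,-0.003,0.015,0,0,-0.1337],[0.8,0,-0.003,0.025,0,0,-0.1337],[0.8,0,-0.003,0.03,0,0,-0.1337],[0.8,0,-0.003,0.03,0,0,-0.1337]]])

```text
time_s: 14.85
position: [0.4321, -0.2947, 0.0786]
eef_rot: [-0.001, 0.017, 1.0, 0.001]
ft_force: [0.4, -0.1, 0.8]
opening: 0.795
grip_force: 0.0
```

```bash
python3 -c "
from h import *
plan(433,-295.4,20,88)"
```

```text
t 14.85 pos [ 432.1 -294.7   78.6] shift [-1.1 -0.7 58.6] turn [ 0.001 -0.002  0.001] open 0.795 grip 0.0 F [ 0.4 -0.1  0.8]
```

Call:
carry_out(increments=[[[0.8,-0.001,-0.001,0.02,0,0,0],[0.8,-0.001,-0.001,0.04,0,0,0],[0.8,-0.001,-0.001,0.053,0,0,0],[0.8,-0.001,-0.001,0.058,0,0,0],[0.8,-0.001,-0.001,0.058,0,0,0],[0.4,-0.001,-0.001,0.058,0,0,0],[0.4,-0.001,-0.001,0.058,0,0,0],[0.4,-0.001,-0.001,0.058,0,0,0],[0.4,-0.001,-0.001,0.058,0,0,0],[0.4,-0.001,-0.001,0.058,0,0,0],[0.4,-0.001,-0.001,0.048,0,0,0],[0.4,-0.001,-0.001,0.03,0,0,0]]])

```text
time_s: 16.05
position: [0.4324, -0.2965, 0.0494]
eef_rot: [-0.001, 0.016, 1.0, 0.001]
ft_force: [0.2, -0.8, -0.8]
opening: 0.484
grip_force: 29.9
```

```bash
python3 -c "
from h import *
plan(606.6,81.4,130,88.7)"
```

```text
t 16.05 pos [ 432.4 -296.5   49.4] shift [-161.5  383.5  -80.6] turn [ 0.001 -0.002 -0.01 ] open 0.484 grip 29.9 F [ 0.2 -0.8 -0.8]
```

In the tool's units: 376 mm / 1000 = 0.376, 354 mm / 1000 = 0.354.

Call:
carry_out(increments=[[[0.4,0,0,-0.03,0,0,0],[0.4,-0.004,0.01,-0.06,0,0,0],[0.4,-0.016,0.038,-0.08,0,0,0],[0.4,-0.033,0.078,-0.081,0,0,0],[0.4,-0.05,0.118,-0.081,0,0,0],[0.4,-0.067,0.158,-0.081,0,0,0],[0.4,-0.084,0.198,-0.081,0,0,0],[0.4,-0.101,0.239,-0.081,0,0,0],[0.4,-0.118,0.28,-0.081,0,0,0],[0.4,-0.135,0.32,-0.081,0,0,0],[0.4,-0.149,0.354,-0.081,0,0,0],[0.4,-0.158,0.376,-0.075,0,0,0]]])

```text
time_s: 17.25
position: [0.6048, 0.0774, 0.1257]
eef_rot: [0.001, 0.015, 1.0, 0.001]
ft_force: [0.2, 0.1, -1.0]
opening: 0.492
grip_force: 29.9
```

In the tool's units: 25 mm / 1000 = 0.025, 15 mm / 1000 = 0.015.

Call:
carry_out(increments=[[[0.4,-0.003,0.006,0.005,0,0,0],[0.4,-0.003,0.008,0.015,0,0,0],[0.4,-0.003,0.008,0.025,0,0,0],[0.4,-0.003,0.008,0.025,0,0,0]]])

```text
time_s: 17.65
position: [0.605, 0.0791, 0.0978]
eef_rot: [-0.002, 0.018, 1.0, -0.001]
ft_force: [-0.6, -0.4, -0.4]
opening: 0.487
grip_force: 29.9
```

```bash
python3 - <<'E'
from h import *
plan(606.6,81.4,28,88.7)
p,d=snapshot('wrist');cv2.imwrite('pics/w3.png',p)
E
```

```text
t 17.65 pos [605.   79.1  97.8] shift [-1.8  2.5 69.8] turn [-0.002 -0.004 -0.013] open 0.487 grip 29.9 F [-0.6 -0.4 -0.4]
```

View pics/w3.png

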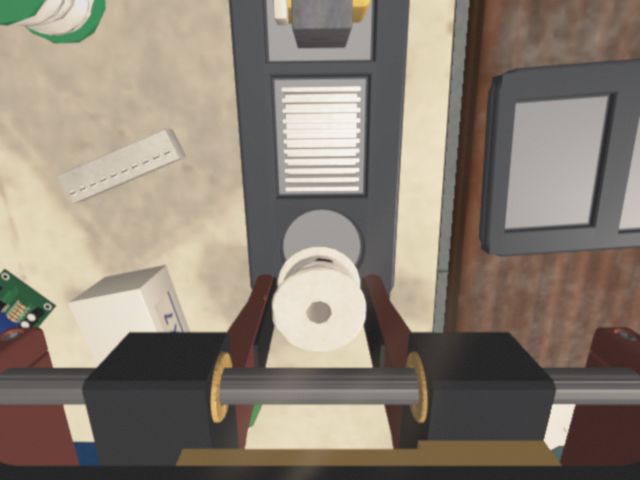

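The sink sits well in its pocket at (321,137), and the reel is held upright at (320,300). Lowering it now.

In the tool's units: 70 mm / 1000 = 0.07, 67 mm / 1000 = 0.067.

Call:
carry_out(increments=[[[0.4,-0.002,0.002,0.02,0,0,0],[0.4,-0.002,0.002,0.045,0,0,0],[0.4,-0.002,0.002,0.06,0,0,0],[0.4,-0.002,0.002,0.067,0,0,0],[0.4,-0.002,0.002,0.07,0,0,0],[0.4,-0.002,0.002,0.07,0,0,0],[0.4,-0.002,0.002,0.07,0,0,0],[0.6,-0.002,0.002,0.07,0,0,0],[0.7,-0.002,0.002,0.07,0,0,0],[0.7,-0.002,0.002,0.07,0,0,0],[0.7,-0.002,0.002,0.05,0,0,0],[0.7,-0.002,0.002,0.01,0,0,0]]])

```text
time_s: 18.9
position: [0.6066, 0.0831, 0.0877]
eef_rot: [-0.003, 0.016, 1.0, -0.001]
ft_force: [0.1, 0.5, -0.3]
opening: 0.699
grip_force: 0.0
```

```bash
python3 -c "
from h import *
plan(658.5,-169.5,120,44.1)"
```

```text
t 18.9 pos [606.6  83.1  87.7] shift [ -59.9 -250.9  -32.2] turn [-0.004 -0.005  0.769] open 0.699 grip 0.0 F [ 0.1  0.5 -0.3]
```

In the tool's units: -251 mm / 1000 = -0.251, -245 mm / 1000 = -0.245, 0.77 rad / 6.2832 = 0.1225.

Call:
carry_out(increments=[[[0.8,-0.002,-0.01,-0.02,0,0,0.0159],[0.8,-0.009,-0.038,-0.032,0,0,0.0318],[0.8,-0.018,-0.076,-0.032,0,0,0.0477],[0.8,-0.027,-0.114,-0.032,0,0,0.0637],[0.8,-0.036,-0.152,-0.032,0,0,0.0796],[0.8,-0.046,-0.192,-0.032,0,0,0.0955],[0.8,-0.054,-0.226,-0.032,0,0,0.1114],[0.8,-0.059,-0.245,-0.028,0,0,0.1225],[0.8,-0.06,-0.251,-0.015,0,0,0.1225],[0.8,-0.06,-0.251,-0.01,0,0,0.1225],[0.8,-0.06,-0.251,-0.01,0,0,0.1225]]])

```text
time_s: 20.0
position: [0.6597, -0.1671, 0.0979]
eef_rot: [-0.002, 0.389, 0.921, 0.0]
ft_force: [0.2, 0.3, -0.1]
opening: 0.802
grip_force: 0.0
```

```bash
python3 - <<'E'
from h import *
p,d,P=cloud('wrist');cv2.imwrite('pics/w4.png',p)
plan(658.5,-169.5,15.5,44.1)
hsv=cv2.cvtColor(p,cv2.COLOR_BGR2HSV)
print(p.shape)
m=(hsv[...,0]>35)&(hsv[...,0]<135)&(hsv[...,1]>70)&(np.hypot(P[...,0]-.6585,P[...,1]+.1695)<.055)&(d>0)&(P[...,2]<.03)
k,l,st,_=cv2.connectedComponentsWithStats(m.astype(np.uint8));i=1+st[1:,4].argmax()
Q=P[l==i];print(len(Q),cv2.minAreaRect((Q[:,:2]*1000).astype(np.float32)),np.percentile(Q[:,2],[2,50,98])*1000)
E
```

```text
t 20.05 pos [ 660.2 -167.    98.7] shift [-0.8 -3.  83.2] turn [-0.    -0.002  0.002] open 0.801 grip 0.0 F [0.4 0.1 0.2]
(480, 640, 3)
3290 ((658.4451904296875, -168.2743377685547), (43.11690139770508, 67.75562286376953), 44.36996841430664) [ 2.25293381 10.04880023 22.4399544 ]
```

View pics/w4.png

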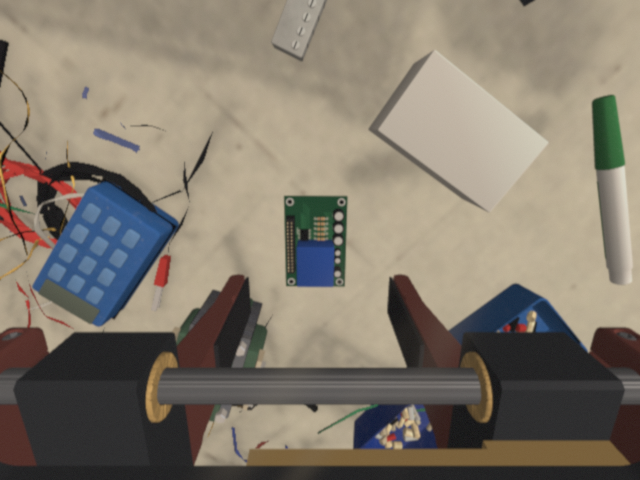

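The board is at (316,240), square to the jaws, and the large transformer is clear of the fingers. Descend and grip low.

In the tool's units: 82 mm / 1000 = 0.082, 77 mm / 1000 = 0.077.

Call:
carry_out(increments=[[[0.8,-0.001,-0.002,0.02,0,0,0],[0.8,-0.001,-0.002,0.045,0,0,0],[0.8,-0.001,-0.002,0.065,0,0,0],[0.8,-0.001,-0.002,0.077,0,0,0],[0.8,-0.001,-0.002,0.082,0,0,0],[0.8,-0.001,-0.002,0.082,0,0,0],[0.4,-0.001,-0.002,0.082,0,0,0],[0.4,-0.001,-0.002,0.082,0,0,0],[0.4,-0.001,-0.002,0.082,0,0,0],[0.4,-0.001,-0.002,0.082,0,0,0],[0.4,-0.001,-0.002,0.082,0,0,0]]])

```text
time_s: 21.15
position: [0.6603, -0.1716, 0.0182]
eef_rot: [0.0, 0.391, 0.92, 0.0]
ft_force: [0.2, 0.7, 2.7]
opening: 0.496
grip_force: 30.0
```

```bash
python3 -c "
from h import *
plan(553.8,238.3,130,91.6)"
```

```text
t 21.15 pos [ 660.3 -171.6   18.2] shift [ 368.8  208.2 -111.9] turn [ 0.     0.001 -0.831] open 0.496 grip 30.0 F [0.2 0.7 2.7]
```

In the tool's units: 284 mm / 1000 = 0.284, 250 mm / 1000 = 0.25, -0.83 rad / 6.2832 = -0.1321.

Call:
carry_out(increments=[[[0.4,0,0,-0.01,0,0,0],[0.4,0,0,-0.035,0,0,0],[0.4,0.004,0.002,-0.07,0,0,-0.008],[0.4,0.02,0.011,-0.1,0,0,-0.0191],[0.4,0.048,0.027,-0.112,0,0,-0.0318],[0.4,0.08,0.045,-0.112,0,0,-0.0477],[0.4,0.114,0.064,-0.112,0,0,-0.0637],[0.4,0.148,0.084,-0.112,0,0,-0.0796],[0.4,0.182,0.103,-0.112,0,0,-0.0955],[0.4,0.216,0.122,-0.112,0,0,-0.1114],[0.4,0.25,0.141,-0.112,0,0,-0.1273],[0.4,0.284,0.16,-0.112,0,0,-0.1321]]])

```text
time_s: 22.35
position: [0.5771, 0.145, 0.1302]
eef_rot: [0.0, -0.015, 1.0, -0.0]
ft_force: [0.9, 0.2, -1.5]
opening: 0.498
grip_force: 30.0
```

```bash
python3 -c "
from h import *
plan(553.8,238.3,90,91.6)"
```

```text
t 22.35 pos [577.1 145.  130.2] shift [20.5 94.  40.2] turn [-0.     0.     0.002] open 0.498 grip 30.0 F [ 0.9  0.2 -1.5]
```

Call:
carry_out(increments=[[[0.4,0.007,0.032,0,0,0,0],[0.4,0.013,0.06,0.005,0,0,0],[0.4,0.018,0.082,0.018,0,0,0],[0.4,0.02,0.092,0.03,0,0,0],[0.4,0.02,0.094,0.038,0,0,0],[0.4,0.02,0.094,0.04,0,0,0],[0.4,0.02,0.094,0.04,0,0,0],[0.4,0.02,0.094,0.04,0,0,0]]])

```text
time_s: 23.15
position: [0.556, 0.2358, 0.09]
eef_rot: [0.0, -0.012, 1.0, -0.0]
ft_force: [-0.5, 0.6, -1.6]
opening: 0.499
grip_force: 30.0
```

```bash
python3 - <<'E'
from h import *
plan(553.8,238.3,28,91.6)
p,d=snapshot('wrist');cv2.imwrite('pics/w5.png',p)
plan(553.8,238.3,28,91.6)
E
```

```text
t 23.15 pos [556.  235.8  90. ] shift [ 2.1  2.6 62. ] turn [-0.     0.001 -0.003] open 0.499 grip 30.0 F [-0.5  0.6 -1.6]
t 23.2 pos [556.  236.1  90.2] shift [ 2.2  2.2 62.1] turn [-0.     0.001 -0.003] open 0.493 grip 30.0 F [ 0.4 -0.6 -0.8]
```

View pics/w5.png

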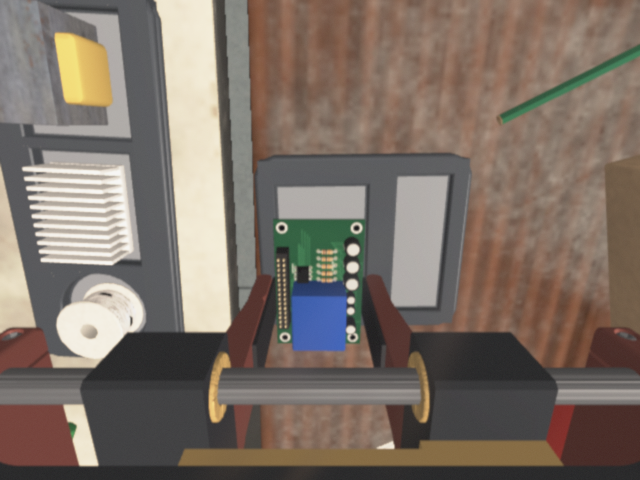

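The board is held level over the wide pocket, and all three long-tray parts are visible in place. Lower and release.

In the tool's units: 62 mm / 1000 = 0.062, 58 mm / 1000 = 0.058.

Call:
carry_out(increments=[[[0.4,0.001,0.002,0.015,0,0,0],[0.4,0.001,0.002,0.035,0,0,0],[0.4,0.001,0.002,0.05,0,0,0],[0.4,0.001,0.002,0.058,0,0,0],[0.4,0.001,0.002,0.062,0,0,0],[0.4,0.001,0.002,0.062,0,0,0],[0.4,0.001,0.002,0.062,0,0,0],[0.6,0.001,0.002,0.062,0,0,0],[0.65,0.001,0.002,0.062,0,0,0],[0.65,0.001,0.002,0.062,0,0,0],[0.65,0.001,0.002,0.045,0,0,0],[0.65,0.001,0.002,0.005,0,0,0]]])

```text
time_s: 24.4
position: [0.5518, 0.2383, 0.0824]
eef_rot: [-0.003, -0.014, 1.0, -0.002]
ft_force: [-0.2, -0.2, -0.4]
opening: 0.653
grip_force: 0.0
```

```bash
python3 -c "
from h import *
plan(543.8,-51,120,19.4)"
```

```text
t 24.4 pos [551.8 238.3  82.4] shift [  16.2 -289.1  -36.6] turn [-0.006 -0.003  1.26 ] open 0.653 grip 0.0 F [-0.2 -0.2 -0.4]
```

In the tool's units: -289 mm / 1000 = -0.289, -275 mm / 1000 = -0.275, 1.26 rad / 6.2832 = 0.2005.

Call:
carry_out(increments=[[[0.65,0.001,-0.01,-0.025,0,0,0.0159],[0.65,0.003,-0.04,-0.037,0,0,0.0398],[0.65,0.005,-0.082,-0.037,0,0,0.0637],[0.65,0.007,-0.124,-0.037,0,0,0.0875],[0.65,0.009,-0.166,-0.037,0,0,0.1114],[0.65,0.011,-0.208,-0.037,0,0,0.1353],[0.65,0.014,-0.25,-0.037,0,0,0.1592],[0.65,0.015,-0.275,-0.03,0,0,0.1814],[0.65,0.016,-0.289,-0.02,0,0,0.2005],[0.65,0.016,-0.289,-0.012,0,0,0.2005],[0.65,0.016,-0.289,-0.012,0,0,0.2005]]])

```text
time_s: 25.5
position: [0.5453, -0.0492, 0.0957]
eef_rot: [-0.001, 0.577, 0.817, -0.0]
ft_force: [-0.4, 0.8, -0.2]
opening: 0.65
grip_force: 0.0
```

```bash
python3 - <<'E'
from h import *
plan(543.8,-51,15,19.4)
p,d,P=cloud('wrist')
plan(543.8,-51,15,19.4)
Q=P.reshape(-1,3);Q=Q[(d.ravel()>0)&(Q[:,2]>.009)&(Q[:,2]<.018)&(np.hypot(Q[:,0]-.5438,Q[:,1]+.051)<.05)]
print(cv2.minAreaRect((Q[:,:2]*1000).astype(np.float32)),Q.mean(0)*1000)
E
```

```text
t 25.5 pos [545.3 -49.2  95.7] shift [-1.2 -1.9 80.7] turn [-0.002 -0.001  0.003] open 0.65 grip 0.0 F [-0.4  0.8 -0.2]
t 25.55 pos [545.7 -48.7  96.2] shift [-1.6 -2.5 81.2] turn [-0.001 -0.001  0.004] open 0.649 grip 0.0 F [1.1 0.3 0.3]
((544.82080078125, -51.88496780395508), (20.123247146606445, 82.50871276855469), 19.583118438720703) [543.88897814 -49.26088584  13.85025714]
```

In the tool's units: 80 mm / 1000 = 0.08, 76 mm / 1000 = 0.076.

Call:
carry_out(increments=[[[0.65,-0.002,-0.002,0.02,0,0,0],[0.65,-0.002,-0.002,0.045,0,0,0],[0.65,-0.002,-0.002,0.065,0,0,0],[0.65,-0.002,-0.002,0.076,0,0,0],[0.65,-0.002,-0.002,0.08,0,0,0],[0.65,-0.002,-0.002,0.08,0,0,0],[0.1,-0.002,-0.002,0.08,0,0,0],[0.1,-0.002,-0.002,0.08,0,0,0],[0.1,-0.002,-0.002,0.08,0,0,0],[0.1,-0.002,-0.002,0.08,0,0,0],[0.1,-0.002,-0.002,0.08,0,0,0],[0.1,-0.002,-0.002,0.08,0,0,0]]])

```text
time_s: 26.75
position: [0.5448, -0.0526, 0.0168]
eef_rot: [0.0, 0.578, 0.816, 0.0]
ft_force: [-0.4, 0.5, 2.5]
opening: 0.22
grip_force: 30.0
```

```bash
python3 -c "
from h import *
plan(551.5,304.9,120,91.6)"
```

```text
t 26.75 pos [544.8 -52.6  16.8] shift [ 335.   124.8 -103.1] turn [ 0.     0.    -1.261] open 0.22 grip 30.0 F [-0.4  0.5  2.5]
```

In the tool's units: 325 mm / 1000 = 0.325, -103 mm / 1000 = -0.103, -0.22 rad / 6.2832 = -0.035.

Call:
carry_out(increments=[[[0.1,0,0,-0.015,0,0,0],[0.1,0,0,-0.045,0,0,0],[0.1,0.01,0.004,-0.08,0,0,-0.0159],[0.1,0.035,0.013,-0.103,0,0,-0.035],[0.1,0.07,0.026,-0.103,0,0,-0.0573],[0.1,0.108,0.04,-0.103,0,0,-0.0796],[0.1,0.146,0.054,-0.103,0,0,-0.1019],[0.1,0.184,0.069,-0.103,0,0,-0.1241],[0.1,0.222,0.083,-0.103,0,0,-0.1464],[0.1,0.26,0.097,-0.103,0,0,-0.1687],[0.1,0.298,0.111,-0.103,0,0,-0.191],[0.1,0.325,0.121,-0.103,0,0,-0.2005]]])

```text
time_s: 27.95
position: [0.5508, 0.2972, 0.1208]
eef_rot: [0.0, -0.017, 1.0, 0.0]
ft_force: [1.0, 0.2, -0.3]
opening: 0.222
grip_force: 30.0
```

In the tool's units: 35 mm / 1000 = 0.035, 30 mm / 1000 = 0.03.

Call:
carry_out(increments=[[[0.1,0,0.01,0,0,0,0],[0.1,0,0.01,0.02,0,0,0],[0.1,0,0.01,0.03,0,0,0],[0.1,0,0.01,0.035,0,0,0],[0.1,0,0.01,0.035,0,0,0]]])

```text
time_s: 28.45
position: [0.5507, 0.3025, 0.0841]
eef_rot: [-0.001, -0.013, 1.0, -0.001]
ft_force: [-0.5, 0.0, -0.7]
opening: 0.224
grip_force: 30.0
```

```bash
python3 -c "
from h import *
plan(551.5,304.9,27,91.6)"
```

```text
t 28.45 pos [550.7 302.5  84.1] shift [-0.9  2.4 57.1] turn [-0.002 -0.001 -0.003] open 0.224 grip 30.0 F [-0.5  0.  -0.7]
```

In the tool's units: 57 mm / 1000 = 0.057, 54 mm / 1000 = 0.054.

Call:
carry_out(increments=[[[0.1,-0.001,0.002,0.015,0,0,0],[0.1,-0.001,0.002,0.033,0,0,0],[0.1,-0.001,0.002,0.047,0,0,0],[0.1,-0.001,0.002,0.054,0,0,0],[0.1,-0.001,0.002,0.057,0,0,0],[0.1,-0.001,0.002,0.057,0,0,0],[0.1,-0.001,0.002,0.057,0,0,0],[0.35,-0.001,0.002,0.057,0,0,0],[0.4,-0.001,0.002,0.057,0,0,0],[0.4,-0.001,0.002,0.057,0,0,0],[0.4,-0.001,0.002,0.04,0,0,0],[0.4,-0.001,0.002,0,0,0,0]]])

```text
time_s: 29.65
position: [0.5497, 0.305, 0.0832]
eef_rot: [-0.003, -0.014, 1.0, -0.002]
ft_force: [1.8, 0.1, -1.0]
opening: 0.397
grip_force: 0.0
```

In the tool's units: -460 mm / 1000 = -0.46, -430 mm / 1000 = -0.43.

Call:
carry_out(increments=[[[0.4,0,0,-0.04,0,0,0],[0.4,0,-0.03,-0.08,0,0,0],[0.4,0,-0.08,-0.1,0,0,0],[0.4,0,-0.13,-0.1,0,0,0],[0.4,0,-0.18,-0.1,0,0,0],[0.4,0,-0.23,-0.1,0,0,0],[0.4,0,-0.28,-0.1,0,0,0],[0.4,0,-0.33,-0.1,0,0,0],[0.4,0,-0.38,-0.1,0,0,0],[0.4,0,-0.43,-0.1,0,0,0],[0.4,0,-0.46,-0.1,0,0,0],[0.4,0,-0.46,-0.1,0,0,0]]])

```text
time_s: 30.85
position: [0.5635, -0.1605, 0.1864]
eef_rot: [0.001, -0.009, 1.0, -0.002]
ft_force: [-1.1, -0.1, 0.1]
opening: 0.403
grip_force: 0.0
```

```bash
python3 - <<'E'
from h import *
p,d,P=cloud('top');cv2.imwrite('pics/t2.png',cv2.resize(p[150:330,100:310],None,fx=3.6,fy=3.3,interpolation=3))
c1,y1=np.array([524.4,83.2]),178.7; c2,y2=np.array([552.7,265.4]),181.8
def fit(n,c,ya,lx,ly,lo,hi,r):
    a=np.radians(ya-90);ux=np.array([np.cos(a),np.sin(a)]);uy=np.array([-ux[1],ux[0]])
    g=c+lx*ux+ly*uy
    Q=P.reshape(-1,3)*1000;Q=Q[(d.ravel()>0)&(Q[:,2]>lo)&(Q[:,2]<hi)&(np.hypot(*(Q[:,:2]-g).T)<r)]
    b=cv2.minAreaRect(Q[:,:2].astype(np.float32));e=np.array(b[0])-g
    print(n,len(Q),'err in tray',np.round([e@ux,e@uy],1),np.round(b[1],1),round(b[2],1),'z',np.round(np.percentile(Q[:,2],[5,50,95]),1))
fit('trafo',c1,y1,0,76,30,75,50);fit('sink',c1,y1,0,-6,18,45,45);fit('reel',c1,y1,0,-82,28,50,35)
fit('relay',c2,y2,-27,0,17,45,50);fit('term',c2,y2,39.5,0,18.5,30,52)
for t in ['transformer_small','heat_sink','reel_small','relay_module','terminal_block','transformer_large','reel_large']:
    print(t,[(np.round(r['centre'],3),round(r['p'],2)) for r in place_of(t,'top')])
E
```

```text
trafo 868 err in tray [1.7 0.4] [49.4 55.3] 89.5 z [41.7 51.4 57.7]
sink 682 err in tray [ 1.2 -0.3] [45.  59.5] 88.9 z [20.3 31.4 34.7]
reel 436 err in tray [ 3.9 -1. ] [43.2 42.3] 87.8 z [33.  35.5 38. ]
relay 440 err in tray [2.4 3.4] [74.6 53.8] 87.2 z [17.8 28.2 31.9]
term 564 err in tray [-14.7   4.6] [73.1 83.2] 76.9 z [19.4 22.4 25.2]
transformer_small [(array([0.449, 0.091, 0.005]), 0.72), (array([0.337, 0.081, 0.003]), 0.72)]
heat_sink [(array([0.53 , 0.081, 0.005]), 0.83)]
reel_small [(array([0.609, 0.083, 0.002]), 0.58)]
relay_module [(array([0.552, 0.24 , 0.007]), 0.56)]
terminal_block [(array([0.553, 0.307, 0.009]), 0.86)]
transformer_large []
reel_large [(array([ 0.44 , -0.078, -0.001]), 0.86)]
```

View pics/t2.png

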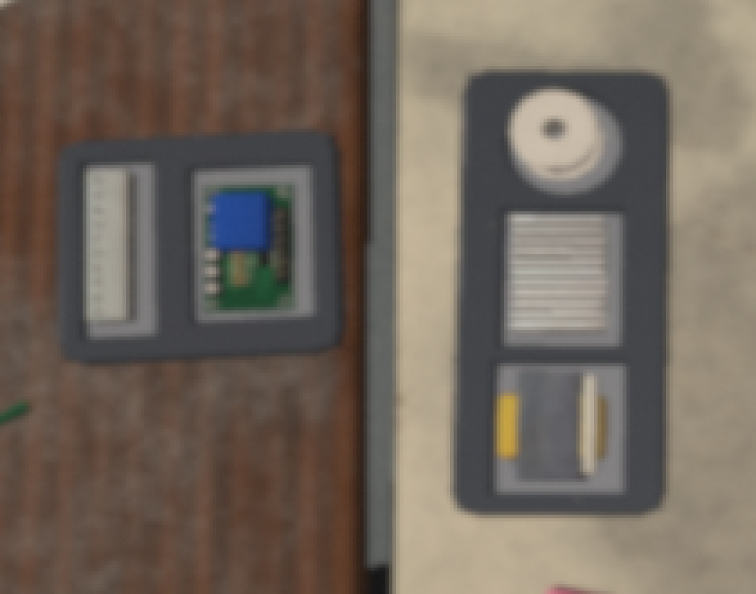

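The picture shows every part seated in its pocket, with the small reel at (555,135), sink at (557,272), transformer at (553,430), relay at (245,250) and terminal block at (107,245). The top heights match part height plus pocket floor. Handing in.

```bash
python3 -c "
from rig import *
print(job_done())"
```

```text
the job is handed in; nothing more can be done
None
```

All five parts were in their pockets when I handed the job in at about 31 s: the last top picture showed it and the measured heights agreed. The arm was clear of everything and I never touched the large reel or large transformer, but hand-in returned no verdict.

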